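# Load the pull wagon and draw out its handle

### The job

Get the children's wagon ready to wheel to the window: stack the two loose domino boxes squarely on the one lying in its tray, so that the three make one straight pile. Then squeeze the release button in the D-handle, pull the handle out past its first stop to the second, lift it so that the drawbar is level or a little above, and finish still holding it up there, drawn fully out and still. Leave the other things on the counter and in the tray where they are.

Things in the scene. Friction and masses are not known exactly. Their poses are not given: they have to be found in the camera images.
- wagon: Children's wooden pull wagon on the counter, wheels braked: it cannot move. Origin on the counter straight below the drawbar's pivot; x points backwards (pivot towards tray), y to its side, z up. Tray inside 320 x 230 mm, centre 190 mm along +x, floor at 85 mm, top of the 10 mm sides at 135 mm; wheels reach 155 mm to either side.
- pivot (a point): Pivot of the drawbar at the wagon's front, 90 mm above the counter; the drawbar swings up and down about the wagon's y axis through it and does not steer.
- grip_bar (a point): Middle of the grip bar, the black cross bar ending the D-shaped handle (round, 26 mm thick, 116 mm long, along the wagon's y). Site x points along the tube to the pivot. 262 mm from the pivot when in, 382 mm at the second stop. Room for a finger inside the D: about 40 mm deep behind the bar, 88 mm wide. Starts about 53 mm above the counter.
- drawbar (a joint): Angle of the drawbar in rad: 0 = hanging on its lower stop, sloping down from the pivot by 0.14 rad; 0.14 = level; grows as the grip is lifted (to 1.1). Swings freely and drops back on its stop when let go.
- handle (a joint): Draw of the handle in m: 0 = in, 0.06 = first stop, 0.12 = second stop and end of travel. A sprung pin locks it at each unless the release button is pressed; kept pressed, it slides past 0.06. Sliding takes 3 to 5 N.
- release (a joint): Release button in m: 0 = out, 0.006 = flush; pin free from 0.0045. Grey bar, 40 mm long, in the middle of the grip bar's outer face (away from the wagon), 6 mm proud: bar and button measure 32 mm together. Takes 3 N at first, 7 N fully in. Closing a hand on the middle of the bar, one finger inside the D, one on the button, presses it.
- box_bed: Flat wooden domino box, 150 x 56 x 30 mm (x, y, z), 0.26 kg, lying in the wagon's tray: the bottom of the pile. Origin at the centre of its underside, z up, x along its length.
- box_a: Domino box of the same make and size (150 x 56 x 30 mm, x along its length, origin at the centre of its underside), loose on the counter.
- box_b: Domino box of the same make and size (150 x 56 x 30 mm, x along its length, origin at the centre of its underside), loose on the counter.
- car: Bystander, leave alone: wooden toy car, 30 x 62 x 36 mm, standing in the wagon's tray behind the pile. Origin at the centre of its underside.
- tape: Bystander, leave alone: black tape dispenser, 60 x 130 x 75 mm, on the near side of the drawbar. Origin at the centre of its underside.
- skittle: Bystander, leave alone: turned wooden skittle, 42 mm across, 110 mm tall, on the counter to the robot's right. Origin at the centre of its underside.
- pens: Bystander, leave alone: white cup with pens, 74 mm across, 95 mm tall (pens to 155 mm), far side. Origin at the centre of its underside.
- elephant: Bystander, leave alone: dark wooden elephant, about 35 x 110 x 76 mm, far side. Origin at the centre of its underside.

How it is judged:
By the outcome, as a careful person would: the job done as asked, in the order asked, and still so for the second after the job is handed in, while the arm keeps its last pose, push and grip.
It also fails if it takes over 67 s, if anything falls off the work surface, if the arm or the gripper's body presses on something with over 40 N, if the wrist force passes 120 N, or if a joint passes its speed limit or range.

### The arm

A 6-joint arm with a two-finger parallel gripper is mounted at the origin on the work surface. World frame = base frame: x ahead of the robot, y to its left, z up, the work surface at z = 0. Lengths are in m, angles in rad, forces in N, time in s.
With the tool pointing down it reaches from about 0.3 to 0.875 m from the base axis. Payload 4.2 kg.
Tool frame: the origin (TCP) lies midway between the tips of the shut fingers; the grasp point (between the pads) lies behind it (env.pinch_z is the z of the grasp point in the tool frame, in m); z points along the fingers, y is the line along which they close (so a half turn about z gives the same grasp; the last joint's range is limited). The gripper opens to 85 mm and grips with 20 to 120 N. Pads are 22 mm wide; open, the fingers measure 114 mm over their backs; the gripper's body (76 mm by 85 mm) begins 54 mm behind the grasp point. The pads swing forward as they close: fully open they stand 13 mm farther back than shut.
Start: joints at [1.244, 0.32, 1.565, -0, 1.257, -0.02], TCP at [0.174, 0.548, 0.231] pointing down, gripper open.
Joint ranges: [-3.11, 3.11], [-0.84, 2.01], [0.21, 2.61], [-1.34, 4.49], [0.05, 2.63], [-2.56, 2.56]. Speed limits (rad/s): [2.57, 2.57, 3.14, 3.14, 3.14, 3.14].

### API

Orientations are given as a rotation vector (axis times angle).
In Python, from station import env, vision gives the robot as it stands.
- The arm moves only by the tool jog_arm, called after "Request:" in YAML: its name, and indented under it one key for each argument. Schema: {"type":"object","properties":{"plan":{"type":"object","properties":{"jaw":{"type":"array","items":{"type":"number"},"minItems":1,"maxItems":12},"tx":{"type":"array","items":{"type":"number"},"minItems":1,"maxItems":12},"ty":{"type":"array","items":{"type":"number"},"minItems":1,"maxItems":12},"tz":{"type":"array","items":{"type":"number"},"minItems":1,"maxItems":12},"wx":{"type":"array","items":{"type":"number"},"minItems":1,"maxItems":12},"wy":{"type":"array","items":{"type":"number"},"minItems":1,"maxItems":12},"wz":{"type":"array","items":{"type":"number"},"minItems":1,"maxItems":12}},"additionalProperties":false,"required":["jaw","tx","ty","tz","wx","wy","wz"]},"squeeze":{"type":"number"},"only":{"type":"string"},"quiet":{"type":"boolean"},"lines":{"type":"string"}},"required":["plan"],"additionalProperties":false}. plan is an object with one list for each field, all of the same length, 1 to 12, a row being the entries at one place: jaw (the opening from 0.0 (shut) to 1.0 (fully open)), tx, ty, tz (the shift in shares of the most that a row can go, 1 being 62.5 mm), wx, wy, wz (a rotation vector in shares of 2 pi rad (1.0 is 2 pi rad)); each row shifts and turns the commanded pose from where the row before left it, along the tool's axes as they then stand; what a row does not reach is not made up. A row lasts 1/8 s, in which the tool goes at most 0.0625 m and 0.188 rad, less where a joint would pass 70% of its speed; a pose out of reach is approached as far as the arm can. The fingers move at their own pace and stop on an object; squeeze is the grip in N (left out, the last holds). Time passes only in rows, so rows that do not move let the fingers close. The tool returns the time, the measured TCP pose, the force, the opening and the grip force at its end. only (a regular expression) keeps the lines of the reply that match it, lines (a string "A,B") keeps lines A to B, and quiet returns only ok. A shift or turn number past 1, either way, is cut back to 1. Input that does not fit is refused with a message, and nothing moves.
- env.state(): the state, without advancing time (a new reading comes with each control period).
- vision.grab_frame(name): name is "side" or "top" or "wrist"; returns a dict with "frame" (384x512x3 uint8, red, green, blue), "z_map" (384x512 float32, m along the optical axis (not along the pixel's ray), 0 where there is no reading), "vertical_fov" (degrees; the focal length in pixels is half the picture's height over the tangent of half this angle, whatever the lens; pixels are square), "cx", "cy" (the principal point, pixels), "world_from_camera" (4x4, takes a point from camera to world coordinates); the wrist camera has in their place "tool_from_camera" (4x4, takes a point from camera to tool coordinates, whose origin is the TCP and whose axes are the flange's). Camera axes: x right, y down, z forward; pixel columns grow to the right and rows downward; lengths in m; the calibration is good to about 2 mm. A picture is of the moment at which its call begins: read the wrist's pose just before it.
- env.finish_job(): hands the job in; it is judged then, once.
The state is a dict: "clock": time; "joint_pos": joint angles; "joint_velocities": joint speeds; "joint_torque": joint torques, N m; "tcp_pos": TCP position; "tool_rot": TCP orientation; "contact_force": force on the tool from outside, world axes, zero at the start; "torque": the same for the moment, N m; "grip_width": opening from 0.0 (shut) to 1.0 (fully open); "gripper_force": force on a finger pad.
Only numpy, scipy, OpenCV 4.12 (cv2) and the standard library are available. Lean on these libraries where they do the work, as an engineer would, in place of code of your own. Each camera call takes 0.05 s, during which the arm holds its last target. There are 200 camera calls.

## Working session

There is one attempt and no reset: what is moved stays moved. The work goes in short steps, Python scripts to look and compute and a tool call to move; the robot and the scene stay as the last step left them, time stands still between calls to the robot, and variables do not carry over. Pictures are saved under pics/ and viewed, at most 10 in all, crops included, and the job is handed in when it is done.

```bash
mkdir -p pics; ls; cat > h.py <<'E'
import numpy as np, cv2
from station import env, vision
from scipy.spatial.transform import Rotation as R
def cloud(n):
    s=env.state(); f=vision.grab_frame(n); z=f["z_map"]; h,w=z.shape
    fl=h/2/np.tan(np.radians(f["vertical_fov"])/2)
    u,v=np.meshgrid(np.arange(w),np.arange(h))
    P=np.stack([(u-f["cx"])*z/fl,(v-f["cy"])*z/fl,z,np.ones_like(z)],-1)
    if n=="wrist":
        T=np.eye(4);T[:3,:3]=R.from_rotvec(s["tool_rot"]).as_matrix();T[:3,3]=s["tcp_pos"];M=T@f["tool_from_camera"]
    else: M=f["world_from_camera"]
    W=(P@M.T)[...,:3]; W[z==0]=np.nan
    return f["frame"],W
def save(n,img): cv2.imwrite(f"pics/{n}.png",cv2.cvtColor(img,cv2.COLOR_RGB2BGR))
E
python3 - <<'E'
from h import *
print(env.pinch_z, env.state())
for n in("top","side"):
    i,W=cloud(n); np.save(n,W); np.save(n+"i",i); save(n,i)
E
```

```text
pics
-0.0187 {'clock': 0.0, 'joint_pos': array([ 1.24397798e+00,  3.20295343e-01,  1.56568165e+00, -4.95478796e-06,
        1.25739926e+00, -1.99966424e-02]), 'joint_velocities': array([ 0.00058902, -0.00165498, -0.0004866 , -0.00084556, -0.00075742,
        0.00171687]), 'joint_torque': array([-1.07278483e-03, -4.15522206e+01, -2.34157276e+01, -4.98294798e-05,
        8.13838706e-03, -3.53546803e-06]), 'tcp_pos': array([0.17351241, 0.54769296, 0.23047926]), 'tool_rot': array([-4.80017287e-01, -3.10439621e+00,  2.76066266e-03]), 'contact_force': array([-0.40469775, -0.05583704,  0.36135988]), 'torque': array([-0.0140422 ,  0.01644484,  0.00142183]), 'gripper_force': 0.0, 'grip_width': 1.0013314040081196}
```

View pics/top.png

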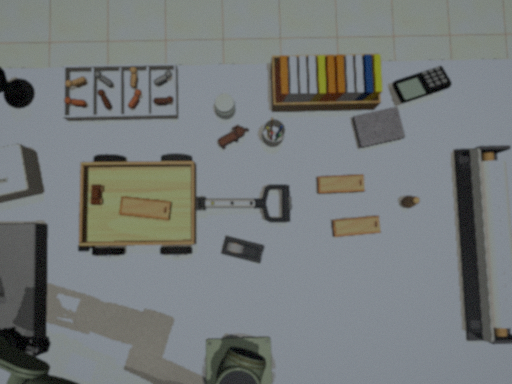

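View pics/side.png

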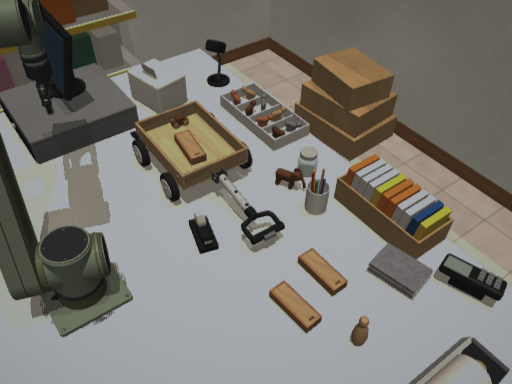

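The top view shows the wagon on the left: box_bed in its tray at (145,208), the car at (97,195) and the D-grip at (280,203). The loose boxes are at (340,184) and (356,226), the skittle at (409,201) and the tape at (243,249). The side view agrees.

```bash
python3 - <<'E'
from h import *
W=np.load("top.npy"); I=np.load("topi.npy")
def box(name,r,zl,zh):
    u0,u1,v0,v1=r; w=W[v0:v1,u0:u1].reshape(-1,3); m=(w[:,2]>zl)&(w[:,2]<zh)
    p=w[m]; c,s,a=cv2.minAreaRect((p[:,:2]*1000).astype(np.float32))
    print(name,m.sum(),"c",np.round(c,1),"size",np.round(s,1),"ang",round(a,1),"zmed",np.round(np.median(p[:,2]),4),"mean",p.mean(0).round(4))
print("counter",np.nanmedian(W[270:320,250:400,2]))
box("box1",(305,375,168,202),.02,.045)
box("box2",(320,392,208,245),.02,.045)
box("bed",(112,178,190,226),.105,.135)
box("tray",(70,205,150,260),.125,.15)
box("car",(85,108,178,212),.1,.14)
box("grip",(262,295,180,226),.03,.1)
box("bar",(281,295,180,226),.03,.1)
box("tape",(215,270,230,268),.03,.1)
box("skittle",(395,422,190,212),.03,.13)
box("pens",(258,290,115,148),.03,.17)
box("ele",(215,252,120,150),.03,.1)
print(W[203,198:296:4].round(3))
E
```

```text
counter 0.00036117965532200813
box1 815 c [ 583.  -345.3] size [ 57.2 152. ] ang 1.4 zmed 0.0304 mean [ 0.5823 -0.3438  0.0305]
box2 822 c [ 444.8 -388.4] size [ 55.8 151.8] ang 3.7 zmed 0.0304 mean [ 0.4447 -0.3877  0.0304]
bed 938 c [516.1 268.1] size [150.9  56. ] ang 82.2 zmed 0.1154 mean [0.5158 0.2677 0.1155]
tray 1457 c [530.3 287.7] size [341.3 250.6] ang 89.0 zmed 0.1344 mean [0.5308 0.2879 0.1342]
car 303 c [560.2 423.2] size [99.8 52.8] ang 0.0 zmed 0.1088 mean [0.5604 0.422  0.1106]
grip 633 c [ 523.9 -132.3] size [ 92.5 117.8] ang 88.9 zmed 0.0653 mean [ 0.522  -0.1376  0.0654]
bar 345 c [ 523.3 -162.3] size [ 32.5 117.7] ang 88.3 zmed 0.0633 mean [ 0.5208 -0.1614  0.0631]
tape 358 c [384.6 -29.5] size [113.   43.1] ang 74.5 zmed 0.0532 mean [ 0.3799 -0.0292  0.0574]
skittle 169 c [ 517.4 -552.9] size [40.3 29.1] ang 9.6 zmed 0.0683 mean [ 0.5166 -0.5516  0.0716]
pens 369 c [ 748.4 -130.1] size [72.6 72.6] ang 52.6 zmed 0.08 mean [ 0.7469 -0.1289  0.0814]
ele 324 c [743.6  -2.2] size [ 37.9 107.2] ang 34.0 zmed 0.0597 mean [0.7412 0.0012 0.0605]
[[ 0.528  0.112  0.074]
 [ 0.525  0.097  0.105]
 [ 0.524  0.085  0.109]
 [ 0.524  0.073  0.106]
 [ 0.524  0.061  0.099]
 [ 0.525  0.049  0.09 ]
 [ 0.523  0.036  0.106]
 [ 0.524  0.025  0.093]
 [ 0.524  0.013  0.089]
 [ 0.523  0.     0.092]
 [ 0.523 -0.012  0.089]
 [ 0.523 -0.024  0.09 ]
 [ 0.523 -0.036  0.087]
 [ 0.523 -0.049  0.081]
 [ 0.522 -0.061  0.083]
 [ 0.522 -0.074  0.082]
 [ 0.522 -0.086  0.077]
 [ 0.527 -0.102  0.002]
 [ 0.527 -0.115 -0.   ]
 [ 0.526 -0.128  0.005]
 [ 0.526 -0.141  0.006]
 [ 0.522 -0.15   0.057]
 [ 0.521 -0.162  0.065]
 [ 0.521 -0.175  0.059]
 [ 0.525 -0.194 -0.006]]
```

```bash
cat >> h.py <<'E'
def plan(x,y,z,yaw):
    """remaining move to tool-down pose whose tool y lies at yaw deg (mod 180) in the world: shift in present tool axes, then turn"""
    s=env.state(); C=R.from_rotvec(s["tool_rot"]); d=C.inv().apply(np.array([x,y,z])-s["tcp_pos"])
    best=None
    for k in (0,180):
        a=np.radians(yaw+k); Y=np.array([np.cos(a),np.sin(a),0]); Z=np.array([0,0,-1.]); X=np.cross(Y,Z)
        r=(C.inv()*R.from_matrix(np.stack([X,Y,Z],1))).as_rotvec()
        if best is None or np.linalg.norm(r)<np.linalg.norm(best): best=r
    print("shift",d.round(4),"turn",best.round(4))
def rect(name,W,zl,zh,c,rad=.1):
    p=W[(W[...,2]>zl)&(W[...,2]<zh)&(np.hypot(W[...,0]-c[0],W[...,1]-c[1])<rad)]
    q,s,a=cv2.minAreaRect((p[:,:2]*1000).astype(np.float32)); 
    lo=a if s[0]>s[1] else a+90
    print(name,len(p),"c",np.round(q,1),"size",np.round(s,1),"long axis",round(lo,2),"z",np.median(p[:,2]).round(4)); return p
E
python3 -c "
from h import *
plan(.583,-.345,.2,1.4)"
```

```text
shift [-0.66   -0.7273  0.0317] turn [-1.4000e-03  9.0000e-04  1.2395e+00]
```

Units first: shifts go in shares of 62.5 mm and turns go in shares of 2 pi rad. So -0.0455 m is -0.728, -0.041 m is -0.656.

Request:
jog_arm:
  plan: {"jaw": [1,1,1,1,1,1,1,1,1,1,1,1],"tx": [-0.656,-0.656,-0.656,-0.656,-0.656,-0.656,-0.656,-0.656,-0.656,-0.656,-0.656,-0.656],"ty": [-0.728,-0.728,-0.728,-0.728,-0.728,-0.728,-0.728,-0.728,-0.728,-0.728,-0.728,-0.728],"tz": [0,0,0,0,0,0,0,0,0,0,0,0],"wx": [0,0,0,0,0,0,0,0,0,0,0,0],"wy": [0,0,0,0,0,0,0,0,0,0,0,0],"wz": [0,0,0,0,0,0,0,0,0,0,0,0]}

```text
clock: 1.6
tcp_pos: [0.4781, -0.1229, 0.2311]
tool_rot: [-0.481, -3.104, -0.001]
contact_force: [0.6, 0.5, 0.8]
grip_width: 1.001
gripper_force: 0.0
```

Request:
jog_arm:
  plan: {"jaw": [1,1,1,1,1,1,1,1,1,1,1,1],"tx": [-0.656,-0.656,-0.656,-0.656,0,0,0,0,0,0,0,0],"ty": [-0.728,-0.728,-0.728,-0.728,0,0,0,0,0,0,0,0],"tz": [0,0,0,0,0,0,0,0,0,0,0,0],"wx": [0,0,0,0,0,0,0,0,0,0,0,0],"wy": [0,0,0,0,0,0,0,0,0,0,0,0],"wz": [0,0,0,0,0.0282,0.0282,0.0282,0.0282,0.0282,0.0282,0.0282,0]}

```text
clock: 3.1
tcp_pos: [0.579, -0.3439, 0.2307]
tool_rot: [-2.19, -2.25, 0.0]
contact_force: [-0.2, -0.1, -0.4]
grip_width: 0.999
gripper_force: 0.0
```

```bash
python3 - <<'E'
from h import *
i,W=cloud("wrist"); save("w1",i)
rect("b1",W,.022,.04,(.583,-.345)); rect("b2",W,.022,.04,(.445,-.388))
plan(.583,-.345,.05,1.4); s=env.state(); print(s["tcp_pos"],s["joint_pos"].round(2))
E
```

```text
b1 6910 c [ 582.6 -344.8] size [ 56.  149.3] long axis 91.21 z 0.0297
b2 6231 c [ 444.5 -388.6] size [ 56.9 150. ] long axis 93.81 z 0.0297
shift [-0.0014  0.0041  0.1808] turn [-0.0007 -0.0006  0.0036]
[ 0.57902504 -0.34385098  0.23077803] [-0.55  0.48  1.31  0.    1.35 -0.58]
```

View pics/w1.png

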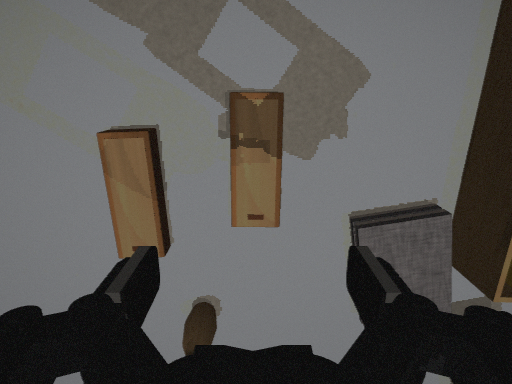

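The wrist view agrees with the top view: box 1 at (257,160), box 2 at (135,195), and nothing between the fingers and box 1.

In the tool's units: 0.055 m is 0.88, -0.001 m is -0.016, 0.005 rad is 0.0008.

Request:
jog_arm:
  plan: {"jaw": [1,1,1,1,1,1,0,0,0,0],"tx": [-0.016,0,0,0,0,0,0,0,0,0],"ty": [0.0576,0,0,0,0,0,0,0,0,0],"tz": [0.88,0.88,0.88,0.64,0.352,0,0,0,0,0],"wx": [0,0,0,0,0,0,0,0,0,0],"wy": [0,0,0,0,0,0,0,0,0,0],"wz": [0.0008,0,0,0,0,0,0,0,0,0]}
  squeeze: 40

```text
clock: 4.4
tcp_pos: [0.5836, -0.3454, 0.0062]
tool_rot: [2.196, 2.242, 0.001]
contact_force: [-0.6, 0.3, 6.3]
grip_width: 0.65
gripper_force: 45.6
```

Request:
jog_arm:
  plan: {"jaw": [0,0,0,0,0,0],"tx": [0,0,0,0,0,0],"ty": [0,0,0,0,0,0],"tz": [-0.48,-0.96,-0.96,-0.96,-0.32,0],"wx": [0,0,0,0,0,0],"wy": [0,0,0,0,0,0],"wz": [0,0,0,0,0,0]}

```text
clock: 5.15
tcp_pos: [0.5833, -0.3451, 0.2362]
tool_rot: [2.196, 2.241, 0.002]
contact_force: [-0.1, -0.2, -1.7]
grip_width: 0.647
gripper_force: 44.8
```

```bash
python3 - <<'E'
from h import *
i,W=cloud("wrist")
rect("held",W,.18,.4,env.state()["tcp_pos"][:2],.09)
plan(.516,.268,.25,-7.8)
E
```

```text
held 72169 c [ 581.9 -328.8] size [121.9 120.9] long axis 43.97 z 0.261
shift [ 0.6139 -0.0542 -0.0158] turn [-1.000e-04 -3.000e-04  1.562e-01]
```

In the tool's units: 0.0613 m is 0.9808, 0.061 m is 0.976, 0.078 rad is 0.0124.

Request:
jog_arm:
  plan: {"jaw": [0,0,0,0,0,0,0,0,0,0],"tx": [0.32,0.9808,0.976,0.976,0.976,0.976,0.976,0.32,0,0],"ty": [0,0,-0.192,-0.192,-0.192,-0.192,-0.192,0,0,0],"tz": [-0.32,0,0,0,0,0,0,0,0,0],"wx": [0,0,0,0,0,0,0,0,0,0],"wy": [0,0,0,0,0,0,0,0,0,0],"wz": [0.0124,0.0124,0,0,0,0,0,0,0,0]}

```text
clock: 6.45
tcp_pos: [0.5704, 0.0651, 0.2532]
tool_rot: [-2.368, -2.064, 0.003]
contact_force: [-0.6, -0.4, -1.8]
grip_width: 0.648
gripper_force: 44.6
```

```bash
python3 - <<'E'
from h import *
i,W=cloud("wrist"); save("w2",i); np.save("w2",W)
rect("bed",W,.105,.125,(.516,.268),.1)
plan(.516,.268,.25,-7.8)
i,W=cloud("side"); rect("bed side",W,.11,.122,(.516,.268),.1)
i,W=cloud("top"); rect("bed top",W,.105,.125,(.516,.268),.1)
E
```

```text
bed 2534 c [507.3 206.1] size [24.6 56.1] long axis 172.37 z 0.1145
shift [ 0.1937 -0.0818  0.0035] turn [-0.0012  0.0009 -0.0015]
bed side 484 c [514.2 266.5] size [155.8  59.4] long axis 82.92 z 0.115
bed top 938 c [516.  268.1] size [151.3  56.1] long axis 82.16 z 0.1153
```

View pics/w2.png

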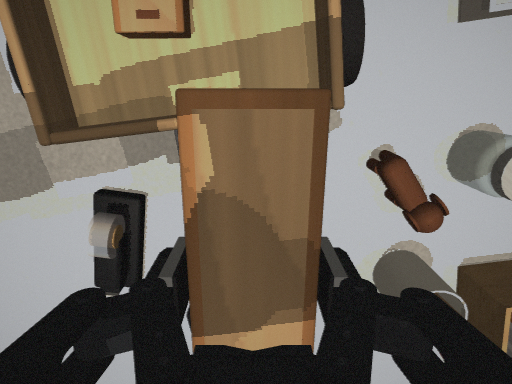

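The held box fills the middle (183–328 across, far end at row 90). The bed's near end shows at (150,20), clear of obstacles. The wrist and top views agree on the bed to within 1 mm. Next I'll measure the held box relative to the tool.

```bash
python3 - <<'E'
from h import *
W=np.load("w2.npy"); s=env.state(); print(s["tcp_pos"])
T=(W-s["tcp_pos"])@R.from_rotvec(s["tool_rot"]).as_matrix()  # tool coords
t=T.reshape(-1,3); m=(np.abs(t[:,1])<.05)&(t[:,0]>.02)&(t[:,0]<.12)&(t[:,2]>-.04)&(t[:,2]<-.01)
p=t[m]; print(len(p),np.median(p[:,2]))
q=p[abs(p[:,2]-np.median(p[:,2]))<.004]
c,sz,a=cv2.minAreaRect((q[:,:2]*1000).astype(np.float32)); print(c,sz,a,"far end",np.percentile(q[:,0],99.5))
E
```

```text
[0.57061037 0.064968   0.25399837]
21185 -0.022752800556975702
(47.752174377441406, 0.42337608337402344) (56.323368072509766, 55.502342224121094) 89.9953384399414 far end 0.07549094608552157
```

In the tool's units: 0.048 m is 0.768, 0.03 m is 0.48.

Request:
jog_arm:
  plan: {"jaw": [0,0,0,0,0,0,0],"tx": [0.768,0.768,0.768,0.768,0,0,0],"ty": [-0.3264,-0.3264,-0.3264,-0.3264,0,0,0],"tz": [0,0,0.32,0.48,0.32,0,0],"wx": [0,0,0,0,0,0,0],"wy": [0,0,0,0,0,0,0],"wz": [0,0,0,0,0,0,0]}

```text
clock: 7.48
tcp_pos: [0.5168, 0.267, 0.1853]
tool_rot: [2.368, 2.063, 0.003]
contact_force: [0.1, 0.3, -1.4]
grip_width: 0.646
gripper_force: 44.5
```

```bash
python3 -c "
from h import *
plan(.5156,.2676,.1225,-7.75)"
```

```text
shift [ 0.0004 -0.0013  0.0628] turn [ 0.0015 -0.0009 -0.0023]
```

In the tool's units: 0.03 m is 0.48, 0.02 m is 0.32, -0.0023 rad is -0.0004.

Request:
jog_arm:
  plan: {"jaw": [0,0,0,0,0,0],"tx": [0.0064,0,0,0,0,0],"ty": [-0.0208,0,0,0,0,0],"tz": [0.48,0.32,0.128,0.048,0,0],"wx": [0.0002,0,0,0,0,0],"wy": [-0.0002,0,0,0,0,0],"wz": [-0.0004,0,0,0,0,0]}

```text
clock: 8.22
tcp_pos: [0.515, 0.2685, 0.1242]
tool_rot: [-2.365, -2.068, 0.0]
contact_force: [-0.5, 0.0, -1.7]
grip_width: 0.648
gripper_force: 44.6
```

```bash
python3 -c "
from h import *
plan(.5156,.2676,.1225,-7.75)"
```

```text
shift [-0.0008  0.0007  0.0017] turn [-0.0001 -0.      0.0015]
```

In the tool's units: 0.0012 m is 0.0192, 0.001 m is 0.016, 0.001 rad is 0.0002.

Request:
jog_arm:
  plan: {"jaw": [0,0,0],"tx": [-0.0096,0,0],"ty": [0.008,0,0],"tz": [0.0192,0.016,0],"wx": [0,0,0],"wy": [0,0,0],"wz": [0.0002,0,0]}

```text
clock: 8.6
tcp_pos: [0.515, 0.2677, 0.1213]
tool_rot: [-2.366, -2.067, 0.002]
contact_force: [0.1, -0.7, -1.7]
grip_width: 0.647
gripper_force: 44.7
```

Request:
jog_arm:
  plan: {"jaw": [0.8,1,1,1,1,1,1,1,1],"tx": [0,0,0,0,0,0,0,0,0],"ty": [0,0,0,0,0,0,0,0,0],"tz": [0,0,0,0,-0.32,-0.8,-0.96,-0.32,0],"wx": [0,0,0,0,0,0,0,0,0],"wy": [0,0,0,0,0,0,0,0,0],"wz": [0,0,0,0,0,0,0,0,0]}

```text
clock: 9.72
tcp_pos: [0.5158, 0.2681, 0.2729]
tool_rot: [2.366, 2.067, 0.004]
contact_force: [0.7, -1.0, -0.1]
grip_width: 1.002
gripper_force: 0.0
```

```bash
python3 - <<'E'
from h import *
i,W=cloud("wrist"); rect("a",W,.138,.152,(.5156,.268),.1)
i,W=cloud("top"); rect("a top",W,.138,.152,(.5156,.268),.1)
plan(.4447,-.3885,.27,3.7)
E
```

```text
a 10612 c [515.5 268.2] size [149.2  56.1] long axis 82.23 z 0.1447
a top 547 c [512.4 240.1] size [96.  55.8] long axis 82.31 z 0.1456
shift [-0.6594  0.0189  0.0012] turn [-0.0034  0.0017 -0.1993]
```

Box 1 sits within about 0.3 mm of the bed. Next is the second box.

In the tool's units: -0.06 m is -0.96, -0.0594 m is -0.9504, -0.1 rad is -0.0159.

Request:
jog_arm:
  plan: {"jaw": [1,1,1,1,1,1,1,1,1,1,1,1],"tx": [-0.96,-0.96,-0.96,-0.96,-0.96,-0.96,-0.96,-0.96,-0.96,-0.96,-0.9504,0],"ty": [0.0272,0.0272,0.0272,0.0272,0.0272,0.0272,0.0272,0.0272,0.0272,0.0272,0.0304,0],"tz": [0,0,0,0,0,0,0,0,0,0,0,0.32],"wx": [0,0,0,0,0,0,0,0,0,0,0,0],"wy": [0,0,0,0,0,0,0,0,0,0,0,0],"wz": [0,0,0,0,0,0,0,0,0,0,-0.0159,-0.0158]}

```text
clock: 11.32
tcp_pos: [0.4443, -0.3923, 0.2497]
tool_rot: [-2.15, -2.289, 0.004]
contact_force: [-0.4, 2.0, -0.1]
grip_width: 0.999
gripper_force: 0.0
```

Request:
jog_arm:
  plan: {"jaw": [1,1,1],"tx": [0,0,0],"ty": [0,0,0],"tz": [0.96,0.96,0],"wx": [0,0,0],"wy": [0,0,0],"wz": [0,0,0]}

```text
clock: 11.7
tcp_pos: [0.4416, -0.3852, 0.1256]
tool_rot: [-2.138, -2.28, 0.003]
contact_force: [-0.6, 0.3, 0.6]
grip_width: 0.997
gripper_force: 0.0
```

```bash
python3 - <<'E'
from h import *
i,W=cloud("wrist"); rect("b2",W,.022,.04,(.4447,-.3885),.1)
plan(.4447,-.3886,.006,3.75)
E
```

```text
b2 13142 c [ 444.4 -388.7] size [ 56.  149.9] long axis 93.72 z 0.0298
shift [-0.0019  0.0015  0.1234] turn [-0.0061 -0.004  -0.0012]
```

In the tool's units: 0.05 m is 0.8, 0.017 m is 0.272.

Request:
jog_arm:
  plan: {"jaw": [1,1,1,1,1],"tx": [-0.04,0,0,0,0],"ty": [0.032,0,0,0,0],"tz": [0.8,0.8,0.272,0,0],"wx": [0,0,0,0,0],"wy": [0,0,0,0,0],"wz": [0,0,0,0,0]}

```text
clock: 12.38
tcp_pos: [0.4486, -0.3921, 0.0172]
tool_rot: [2.146, 2.289, -0.002]
contact_force: [0.7, -0.6, 0.2]
grip_width: 0.998
gripper_force: 0.0
```

```bash
python3 -c "
from h import *
plan(.4444,-.3887,.005,3.72)"
```

```text
shift [ 0.0037 -0.004   0.0122] turn [ 0.0017  0.0041 -0.0006]
```

In the tool's units: 0.011 m is 0.176, -0.004 m is -0.064, 0.004 rad is 0.0006.

Request:
jog_arm:
  plan: {"jaw": [1,1,0,0,0,0],"tx": [0.0592,0,0,0,0,0],"ty": [-0.064,0,0,0,0,0],"tz": [0.176,0,0,0,0,0],"wx": [0,0,0,0,0,0],"wy": [0.0006,0,0,0,0,0],"wz": [0,0,0,0,0,0]}
  squeeze: 40

```text
clock: 13.12
tcp_pos: [0.4433, -0.3877, 0.0043]
tool_rot: [-2.148, -2.29, -0.002]
contact_force: [0.1, 0.5, 5.0]
grip_width: 0.645
gripper_force: 44.7
```

Request:
jog_arm:
  plan: {"jaw": [0,0,0,0,0,0,0,0],"tx": [0,0,0,0,0,0,0,0],"ty": [0,0,0,0,0,0,0,0],"tz": [-0.48,-0.96,-0.96,-0.96,-0.96,0,0,0],"wx": [0,0,0,0,0,0,0,0],"wy": [0,0,0,0,0,0,0,0],"wz": [0,0,0,0,0,0,0,0]}

```text
clock: 14.12
tcp_pos: [0.4423, -0.3874, 0.2707]
tool_rot: [-2.142, -2.285, -0.002]
contact_force: [0.5, 0.6, -3.4]
grip_width: 0.649
gripper_force: 44.4
```

```bash
cat >> h.py <<'E'
def held():
    s=env.state(); i,W=cloud("wrist"); T=(W-s["tcp_pos"])@R.from_rotvec(s["tool_rot"]).as_matrix()
    t=T.reshape(-1,3); p=t[(np.abs(t[:,1])<.05)&(t[:,0]>.02)&(t[:,0]<.12)&(t[:,2]>-.04)&(t[:,2]<-.01)]
    q=p[abs(p[:,2]-np.median(p[:,2]))<.004]; c,sz,a=cv2.minAreaRect((q[:,:2]*1000).astype(np.float32))
    print("top z",np.median(p[:,2]).round(4),"far end",np.percentile(q[:,0],99.5).round(4),"rect",np.round(c,1),np.round(sz,1),round(a,1))
E
python3 -c "
from h import *
held(); plan(.5156,.2676,.25,-7.75)"
```

```text
top z -0.0253 far end 0.0738 rect [46.9  0.6] [53.9 56.3] 0.0
shift [0.6489 0.1151 0.0251] turn [-0.0059 -0.0066  0.1995]
```

In the tool's units: 0.059 m is 0.944, 0.0105 m is 0.168, 0.1 rad is 0.0159.

Request:
jog_arm:
  plan: {"jaw": [0,0,0,0,0,0,0,0,0,0,0,0],"tx": [0.944,0.944,0.944,0.944,0.944,0.944,0.944,0.944,0.944,0.944,0.944,0],"ty": [0.168,0.168,0.168,0.168,0.168,0.168,0.168,0.168,0.168,0.168,0.168,0],"tz": [0,0,0,0,0,0,0,0,0,0,0,0],"wx": [0,0,0,0,0,0,0,0,0,0,0,-0.0005],"wy": [0,0,0,0,0,0,0,0,0,0,0,-0.0005],"wz": [0,0,0,0,0,0,0,0,0,0,0,0.0159]}

```text
clock: 15.68
tcp_pos: [0.5164, 0.2708, 0.2733]
tool_rot: [-2.257, -2.183, 0.002]
contact_force: [0.3, -1.0, -2.2]
grip_width: 0.645
gripper_force: 44.3
```

Request:
jog_arm:
  plan: {"jaw": [0,0,0,0,0,0],"tx": [0,0,0,0,0,0],"ty": [0,0,0,0,0,0],"tz": [0,0.48,0.48,0,0,0],"wx": [-0.0005,0,0,0,0,0],"wy": [-0.0005,0,0,0,0,0],"wz": [0.0159,0,0,0,0,0]}

```text
clock: 16.42
tcp_pos: [0.5179, 0.267, 0.2171]
tool_rot: [2.363, 2.062, 0.006]
contact_force: [-0.2, -0.2, -3.1]
grip_width: 0.647
gripper_force: 44.3
```

```bash
python3 -c "
from h import *
held(); plan(.5153,.2691,.15,-7.75)"
```

```text
top z -0.0252 far end 0.074 rect [47.   0.6] [54.  56.4] 0.0
shift [ 0.0019 -0.0031  0.067 ] turn [ 0.0063  0.001  -0.0005]
```

In the tool's units: 0.03 m is 0.48, 0.02 m is 0.32, 0.0055 rad is 0.0009.

Request:
jog_arm:
  plan: {"jaw": [0,0,0,0,0,0],"tx": [0.024,0,0,0,0,0],"ty": [-0.0448,0,0,0,0,0],"tz": [0.48,0.32,0.192,0,0,0],"wx": [0.0009,0,0,0,0,0],"wy": [0.0002,0,0,0,0,0],"wz": [0,0,0,0,0,0]}

```text
clock: 17.23
tcp_pos: [0.5151, 0.2687, 0.1547]
tool_rot: [2.367, 2.065, 0.0]
contact_force: [0.2, 0.8, -3.1]
grip_width: 0.647
gripper_force: 44.3
```

```bash
python3 -c "
from h import *
plan(.5153,.2691,.15,-7.75)"
```

```text
shift [0.0004 0.0001 0.0047] turn [ 0.0004  0.0003 -0.0004]
```

In the tool's units: 0.003 m is 0.048, 0.0015 m is 0.024.

Request:
jog_arm:
  plan: {"jaw": [0,0,0],"tx": [0.0048,0,0],"ty": [0,0,0],"tz": [0.048,0.024,0],"wx": [0,0,0],"wy": [0,0,0],"wz": [0,0,0]}

```text
clock: 17.6
tcp_pos: [0.5146, 0.2687, 0.1494]
tool_rot: [-2.367, -2.066, 0.003]
contact_force: [-0.9, -1.1, -2.1]
grip_width: 0.651
gripper_force: 44.6
```

Request:
jog_arm:
  plan: {"jaw": [0.8,1,1,1,1,1,1,1,1],"tx": [0,0,0,0,0,0,0,0,0],"ty": [0,0,0,0,0,0,0,0,0],"tz": [0,0,0,0,-0.32,-0.8,-0.96,-0.32,0],"wx": [0,0,0,0,0,0,0,0,0],"wy": [0,0,0,0,0,0,0,0,0],"wz": [0,0,0,0,0,0,0,0,0]}

```text
clock: 18.73
tcp_pos: [0.5155, 0.2692, 0.301]
tool_rot: [2.366, 2.065, 0.003]
contact_force: [-1.0, 0.5, -0.4]
grip_width: 1.0
gripper_force: 0.0
```

```bash
python3 - <<'E'
from h import *
i,W=cloud("wrist"); save("w3",i); rect("b",W,.168,.182,(.5156,.268),.1)
i,W=cloud("side"); save("s3",i); print(env.state()["joint_pos"].round(2))
E
```

```text
b 10731 c [515.  267.5] size [149.8  56.1] long axis 82.29 z 0.1747
[ 0.46  0.3   1.43 -0.    1.42  0.6 ]
```

View pics/w3.png

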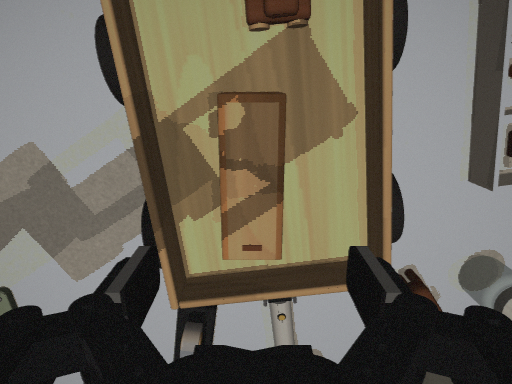

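The pile is straight: the top box is at (515,267.5), 82.3°, within 1 mm of the others, and the car is untouched at (278,10). Next I'll go above the handle.

In the tool's units: -0.0613 m is -0.9808, 0.02 m is 0.32, 0.18 rad is 0.0286.

Request:
jog_arm:
  plan: {"jaw": [1,1,1,1,1,1,1,0.6,0.6,0.6,0.6,0.6],"tx": [-0.9808,-0.9808,-0.9808,-0.9808,-0.9808,-0.9808,-0.9808,0,0,0,0,0],"ty": [0.1328,0.1328,0.1328,0.1328,0.1328,0.1328,0.1328,0,0,0,0,0],"tz": [0,0,0,0,0,0,0,0.32,0.32,0.32,0.32,0.16],"wx": [0,0,0,0,0,0,0,0,0,0,0,0],"wy": [0,0,0,0,0,0,0,0,0,0,0,0],"wz": [0,0,0,0,0,0,0,0.0286,0.0286,0.0286,0.0286,0.0286]}
  squeeze: 40

```text
clock: 20.32
tcp_pos: [0.5125, -0.1637, 0.2063]
tool_rot: [-3.03, -0.821, 0.011]
contact_force: [0.9, 0.2, 0.3]
grip_width: 0.601
gripper_force: 0.0
```

Request:
jog_arm:
  plan: {"jaw": [0.6,0.6,0.6,0.6,0.6,0.6],"tx": [0,0,0,0,0,0],"ty": [0,0,0,0,0,0],"tz": [0,0,0,0,0,0],"wx": [0,0,0,0,0,0],"wy": [0,0,0,0,0,0],"wz": [0.0286,0.0286,0.0286,0,0,0]}

```text
clock: 21.08
tcp_pos: [0.514, -0.1642, 0.2093]
tool_rot: [3.141, -0.006, -0.003]
contact_force: [-0.1, 0.6, 0.1]
grip_width: 0.599
gripper_force: 0.0
```

```bash
python3 - <<'E'
from h import *
i,W=cloud("wrist"); save("w4",i); np.save("w4",W)
print(env.state()["joint_pos"].round(2))
plan(.522,-.165,.2,-90.6)
rect("grip",W,.045,.075,(.522,-.13),.09)
for x in (.49,.505,.522,.54,.555):
    m=(abs(W[...,0]-x)<.004)&(W[...,1]<-.08)&(W[...,1]>-.22)&(W[...,2]>.03); p=W[m]
    o=p[p[:,1]<-.13]; print(x,len(o),"y range",o[:,1].min().round(4),o[:,1].max().round(4),"zmax",np.percentile(o[:,2],98).round(4),"y at top",o[o[:,2]>np.percentile(o[:,2],80),1].mean().round(4))
i,W=cloud("top")
for y in (.06,0,-.04,-.07):
    m=(abs(W[...,1]-y)<.01)&(abs(W[...,0]-.523)<.03)&(W[...,2]>.05); p=W[m]; print("tube",y,p[:,0].mean().round(4),p[:,2].max().round(4))
E
```

```text
[-0.33  0.28  1.68 -0.    1.18  1.25]
shift [0.0079 0.0008 0.0094] turn [0.001  0.0018 0.0066]
grip 7396 c [ 523.2 -110.7] size [139.5 119.3] long axis 89.29 z 0.0649
0.49 214 y range -0.1737 -0.1483 zmax 0.0666 y at top -0.1609
0.505 1840 y range -0.22 -0.138 zmax 0.2773 y at top -0.215
0.522 8072 y range -0.22 -0.13 zmax 0.2933 y at top -0.1762
0.54 288 y range -0.1801 -0.1493 zmax 0.0668 y at top -0.1622
0.555 257 y range -0.1743 -0.1496 zmax 0.0668 y at top -0.1623
tube 0.06 0.5248 0.1072
tube 0 0.5237 0.0971
tube -0.04 0.523 0.0906
tube -0.07 0.5233 0.0903
```

View pics/w4.png

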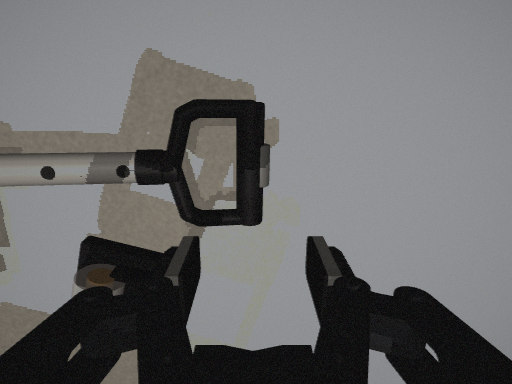

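The wrist view shows the D: bar centred at (250,162), button at (265,165) and tube coming in from the left, all clear. The bar is at about (0.522, -0.1613, 0.0537), which matches the expected 53 mm height.

In the tool's units: 0.04 m is 0.64, 0.003 m is 0.048, 0.14 rad is 0.0223.

```bash
cat >> h.py <<'E'
def planm(p,phi,yaw=-91.,back=0.021):
    """tool so that the pads' centre (back behind TCP) is at p, tool y outward along the drawbar, sloped down by phi"""
    a=np.radians(yaw); Y=np.array([np.cos(a)*np.cos(phi),np.sin(a)*np.cos(phi),-np.sin(phi)])
    X=np.cross([np.cos(a),np.sin(a),0],[0,0,-1.]); Z=np.cross(X,Y); M=np.stack([X,Y,Z],1)
    s=env.state(); C=R.from_rotvec(s["tool_rot"]); 
    print("tcp",s["tcp_pos"].round(4),"shift",C.inv().apply(np.array(p)+back*Z-s["tcp_pos"]).round(4),"turn",(C.inv()*R.from_matrix(M)).as_rotvec().round(4),"F",s["contact_force"].round(1))
E
```

Request:
jog_arm:
  plan: {"jaw": [0.6,0.6,0.6,0.6,0.6],"tx": [0.048,0.048,0.032,0,0],"ty": [0,0,0,0,0],"tz": [0,0.48,0.64,0,0],"wx": [0.0223,0,0,0,0],"wy": [0,0,0,0,0],"wz": [0.0022,0,0,0,0]}

```text
clock: 21.8
tcp_pos: [0.523, -0.155, 0.1416]
tool_rot: [-3.003, 0.027, -0.001]
contact_force: [0.8, -0.3, -0.5]
grip_width: 0.6
gripper_force: 0.0
```

```bash
python3 -c "
from h import *
planm((.522,-.1623,.0537),.14)"
```

```text
tcp [ 0.523  -0.155   0.1416] shift [-0.0009  0.0193  0.1071] turn [ 0.0019  0.0003 -0.0007] F [ 0.8 -0.3 -0.5]
```

In the tool's units: 0.03 m is 0.48, 0.02 m is 0.32, 0.0015 rad is 0.0002.

Request:
jog_arm:
  plan: {"jaw": [0.6,0.6,0.6,0.6,0.6,0.6],"tx": [-0.016,0,0,0,0,0],"ty": [0.3088,0,0,0,0,0],"tz": [0,0.48,0.48,0.32,0,0],"wx": [0.0002,0,0,0,0,0],"wy": [0,0,0,0,0,0],"wz": [0,0,0,0,0,0]}

```text
clock: 22.55
tcp_pos: [0.5219, -0.1637, 0.0598]
tool_rot: [-3.002, 0.028, -0.002]
contact_force: [-0.1, 0.6, 0.5]
grip_width: 0.603
gripper_force: 0.0
```

```bash
python3 -c "
from h import *
planm((.522,-.1623,.0537),.14)
i,W=cloud('wrist'); save('w5',i)"
```

```text
tcp [ 0.5219 -0.1637  0.0598] shift [ 0.0001 -0.0006  0.0272] turn [ 0.0008 -0.0004 -0.0015] F [-0.1  0.6  0.5]
```

View pics/w5.png

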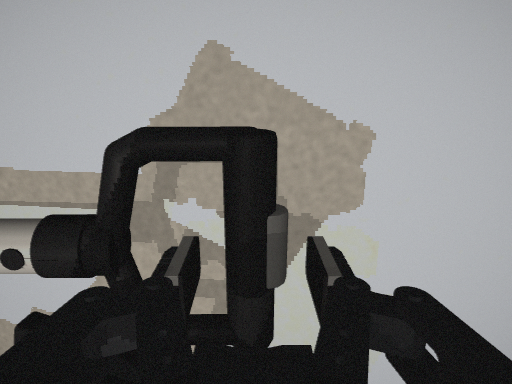

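The fingers straddle the bar: the inner one at (190,260) inside the D, the outer one at (318,260) facing the button at (277,245). Now down and squeeze.

In the tool's units: 0.017 m is 0.272, 0.01 m is 0.16.

Request:
jog_arm:
  plan: {"jaw": [0.6,0.6,0.6,0,0,0,0,0],"tx": [0,0,0,0,0,0,0,0],"ty": [-0.008,0,0,0,0,0,0,0],"tz": [0.272,0.16,0,0,0,0,0,0],"wx": [0,0,0,0,0,0,0,0],"wy": [0,0,0,0,0,0,0,0],"wz": [0,0,0,0,0,0,0,0]}
  squeeze: 40

```text
clock: 23.6
tcp_pos: [0.5216, -0.159, 0.0327]
tool_rot: [-3.002, 0.027, -0.001]
contact_force: [-1.4, -4.1, 6.9]
grip_width: 0.293
gripper_force: 39.1
```

```bash
python3 -c "
from h import *
planm((.522,-.1613,.0537),.14)"
```

```text
tcp [ 0.5216 -0.159   0.0327] shift [ 0.0005 -0.0006 -0.0002] turn [ 0.0009  0.0003 -0.0009] F [-1.4 -4.1  6.9]
```

The width of 0.293 (about 25–26 mm) means the button is pressed. Now pull along the tube.

In the tool's units: 0.02 m is 0.32, 0.01 m is 0.16.

Request:
jog_arm:
  plan: {"jaw": [0,0,0,0,0],"tx": [0,0,0,0,0],"ty": [0.16,0.32,0.32,0.32,0],"tz": [0,0,0,0,0],"wx": [0,0,0,0,0],"wy": [0,0,0,0,0],"wz": [0,0,0,0,0]}

```text
clock: 24.22
tcp_pos: [0.5204, -0.2292, 0.0228]
tool_rot: [-3.003, 0.029, -0.002]
contact_force: [-1.5, -2.8, 5.4]
grip_width: 0.292
gripper_force: 39.3
```

```bash
python3 -c "
from h import *
planm((.522,-.1613,.0537),.14)"
```

```text
tcp [ 0.5204 -0.2292  0.0228] shift [ 0.0003 -0.0716 -0.0002] turn [ 0.0011 -0.0001 -0.002 ] F [-1.5 -2.8  5.4]
```

Past the first stop (about 0.071 m drawn). On to the second.

In the tool's units: 0.02 m is 0.32, 0.008 m is 0.128.

Request:
jog_arm:
  plan: {"jaw": [0,0,0,0,0,0],"tx": [0,0,0,0,0,0],"ty": [0.32,0.32,0.128,0.064,0,0],"tz": [0,0,0,0,0,0],"wx": [0,0,0,0,0,0],"wy": [0,0,0,0,0,0],"wz": [0,0,0,0,0,0]}

```text
clock: 24.98
tcp_pos: [0.5194, -0.2774, 0.0159]
tool_rot: [-2.998, 0.029, -0.0]
contact_force: [-0.3, 4.3, 7.4]
grip_width: 0.291
gripper_force: 39.3
```

```bash
python3 -c "
from h import *
planm((.522,-.1613,.0537),.14)"
```

```text
tcp [ 0.5194 -0.2774  0.0159] shift [ 3.000e-04 -1.202e-01  1.000e-04] turn [-0.0033  0.0009 -0.0021] F [-0.3  4.3  7.4]
```

In the tool's units: -0.0095 m is -0.152, 0.0004 m is 0.0064, -0.025 rad is -0.004.

Request:
jog_arm:
  plan: {"jaw": [0,0,0,0,0,0,0],"tx": [0,0,0,0,0,0,0],"ty": [0.032,0,0.0064,0.0064,0.0064,0.0064,0],"tz": [0,0,-0.0768,-0.152,-0.152,-0.152,0],"wx": [0,0,-0.002,-0.004,-0.004,-0.004,0],"wy": [0,0,0,0,0,0,0],"wz": [0,0,0,0,0,0,0]}

```text
clock: 25.85
tcp_pos: [0.5187, -0.2823, 0.0472]
tool_rot: [-3.083, 0.03, 0.004]
contact_force: [3.0, 8.4, -1.9]
grip_width: 0.293
gripper_force: 39.6
```

```bash
python3 -c "
from h import *
p=np.array([.522,-.1613,.0537]);piv=p+.262*np.array([.0173*.99,.99,.1395]);print(piv)
s=env.state();b=s['tcp_pos']-.021*R.from_rotvec(s['tool_rot']).as_matrix()[:,2];d=b-piv;print('bar',b,'dist',np.linalg.norm(d),'slope',np.arcsin(d[2]/np.linalg.norm(d)),'tool y',R.from_rotvec(s['tool_rot']).as_matrix()[:,1],s['contact_force'],s['torque'])"
```

```text
[0.52648727 0.09808    0.090249  ]
bar [ 0.51878648 -0.2835296   0.06820527] dist 0.38232331495091626 slope -0.05768928039281978 tool y [-0.01958742 -0.99807348 -0.05886992] [ 3.02650753  8.43011866 -1.86328807] [ 1.26712645 -0.45731486 -0.07830372]
```

In the tool's units: -0.0095 m is -0.152, -0.007 m is -0.112, -0.025 rad is -0.004.

Request:
jog_arm:
  plan: {"jaw": [0,0,0,0,0,0,0,0,0],"tx": [0,0,0,0,0,0,0,0,0],"ty": [0.0064,0.0064,0.0064,0.0064,0.0048,0,0,0,0],"tz": [-0.152,-0.152,-0.152,-0.152,-0.112,0,0,0,0],"wx": [-0.004,-0.004,-0.004,-0.004,-0.0029,0,0,0,0],"wy": [0,0,0,0,0,0,0,0,0],"wz": [0,0,0,0,0,0,0,0,0]}

```text
clock: 26.98
tcp_pos: [0.5187, -0.2847, 0.0911]
tool_rot: [3.083, -0.031, -0.006]
contact_force: [2.2, 8.3, -2.2]
grip_width: 0.291
gripper_force: 39.8
```

```bash
python3 -c "
from h import *
piv=np.array([.5265,.0981,.0902])
s=env.state();b=s['tcp_pos']-.021*R.from_rotvec(s['tool_rot']).as_matrix()[:,2];d=b-piv;print('bar',b,'dist',np.linalg.norm(d),'slope',np.arcsin(d[2]/np.linalg.norm(d)),s['contact_force'],s['joint_velocities'])
i,W=cloud('side'); save('s6',i)
i,W=cloud('top')
for y in (.06,0,-.04,-.1,-.15,-.19):
    m=(abs(W[...,1]-y)<.01)&(abs(W[...,0]-.523)<.03)&(W[...,2]>.05)&(W[...,2]<.14); p=W[m]; print('tube',y,p[:,0].mean().round(4),np.median(p[:,2]).round(4),p[:,2].max().round(4))
rect('pile',W,.168,.182,(.5156,.268),.1)"
```

```text
bar [ 0.51880704 -0.2835023   0.11202025] dist 0.3823030428525396 slope 0.05710682882869716 [ 2.24733976  8.27772712 -2.22116946] [-8.39201449e-04  8.11422124e-04  6.61002706e-05  1.54692553e-03
 -2.83325513e-04  1.44640433e-03]
tube 0.06 0.5251 0.1039 0.1139
tube 0 0.5251 0.1066 0.1169
tube -0.04 0.5239 0.1086 0.117
tube -0.1 0.5222 0.1088 0.1217
tube -0.15 0.5221 0.1127 0.1215
tube -0.19 0.5222 0.1148 0.1221
pile 995 c [515.9 267. ] size [152.   56.4] long axis 82.31 z 0.1754
```

View pics/s6.png

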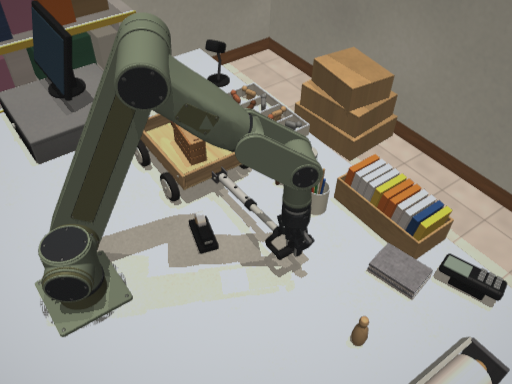

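The side view shows the three-box pile in the tray at (188,143), the drawbar drawn out and raised with the gripper on the bar at (290,242), and the bystanders in place. Measured draw is 0.120 m and the slope is 0.057 rad above level, with the arm still.

```bash
python3 -c "
from station import env
print(env.finish_job())"
```

```text
the job is handed in; nothing more can be done
None
```

The job is handed in at about 27 s: the three boxes make one straight pile (within about 1 mm), the handle is out to its second stop, and the gripper is holding the drawbar still, about 0.06 rad above level.

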